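# Put the slate top back on its display riser

### The arm

A 6-joint arm with a two-finger parallel gripper is mounted at the origin on a cart in front of the work surface, level with it; the furniture and walls round the work are solid. World frame = base frame: x ahead of the robot, y to its left, z up, the work surface at z = 0. Lengths are in m, angles in rad, forces in N, time in s.
With the tool pointing down it reaches from about 0.375 to 0.975 m from the base axis. Payload 3.8 kg.
Tool frame: the origin (TCP) lies midway between the tips of the shut fingers; the grasp point (between the pads) lies 19 mm behind it; z points along the fingers, y is the line along which they close (so a half turn about z gives the same grasp; the last joint's range is limited). The gripper opens to 85 mm and grips with 20 to 120 N. Pads are 22 mm wide; open, the fingers measure 114 mm over their backs; the gripper's body (76 mm by 85 mm) begins 54 mm behind the grasp point. The pads swing forward as they close: fully open they stand 13 mm farther back than shut.
Start: joints at [1.096, 0.264, 1.604, -0, 1.274, -0.037], TCP at [0.286, 0.611, 0.206] pointing down, gripper open.
Joint ranges: [-2.63, 2.63], [-0.94, 2.18], [0.31, 2.57], [-1.31, 4.45], [0, 2.66], [-2.55, 2.55]. Speed limits (rad/s): [2.57, 2.57, 3.14, 3.14, 3.14, 3.14].

### API

Orientations are given as a rotation vector (axis times angle).
In Python, from workcell import read_state, vision, ticket gives the robot as it stands. The module is installed in compiled form; this text tells all that it offers.
- The arm moves only by the tool jog_arm, never from a script. Its arguments are lists of equal length, an entry for each row: "turn": the turn, a rotation vector about the tool's x, y, z in rad, a list of three; "delta_pos": the shift along the tool's x, y, z in m, a list of three; "gripper": the finger opening in m, from 0 to 0.0854. In form: {"turn": [[rx, ry, rz], ...], "delta_pos": [[dx, dy, dz], ...], "gripper": [gripper, ...]}. A call has 1 to 20 rows; each row shifts and turns the commanded pose from where the row before left it, along the tool's axes as they then stand; what a row does not reach is not made up. A row lasts 1/12 s, in which the tool goes at most 41.7 mm and 7.16 degrees, less where a joint would pass 70% of its speed; a pose out of reach is approached as far as the arm can. A call with a gripper value outside its range is refused whole. The fingers move at their own pace and stop on an object; "grip_force" is the grip in N (left out, the last holds). Time passes only in rows, so rows that do not move let the fingers close. It gives the time, the measured TCP pose, the force, the opening and the grip force at its end, in the units of the state.
- read_state(): the state, without advancing time (a new reading comes with each control period).
- vision.read_camera(name): name is "scene" or "top" or "wrist"; returns the picture (400x640x3 uint8, red, green, blue); there is no depth.
- vision.calibration(name): a dict with "vfov" (degrees; the focal length in pixels is half the picture's height over the tangent of half this angle, whatever the lens; pixels are square), "cx", "cy" (the principal point, pixels), "dist" ([k1, k2, p1, p2, k3] as OpenCV has them; the pictures are not rectified), "R" (3x3) and "t" (3): a world point X has camera coordinates R X + t; the wrist camera has in their place "mount" (4x4, takes a point from camera to tool coordinates, whose origin is the TCP and whose axes are the flange's). Camera axes: x right, y down, z forward; pixel columns grow to the right and rows downward; lengths in m; the calibration is good to about 2 mm. A picture is of the moment at which its call begins: read the wrist's pose just before it. calibration takes no time and is no camera call.
- ticket.finish_job(): hands the job in; it is judged then, once.
The state is a dict: "time": time; "q": joint angles; "joint_vel": joint speeds; "joint_torque": joint torques, N m; "tool_pos": TCP position; "tcp_rot": TCP orientation; "wrist_force": force on the tool from outside, world axes, zero at the start; "torque": the same for the moment, N m; "width": opening from 0.0 (shut) to 1.0 (fully open); "grip_force": force on a finger pad.
Only numpy, scipy, OpenCV 4.12 (cv2) and the standard library are available. Lean on these libraries where they do the work, as an engineer would, in place of code of your own. Each camera call takes 0.05 s, during which the arm holds its last target. There are 200 camera calls.

### The job

Put the dark slate serving board on the black wire riser, ready for chocolates to be shown on it. Fingers slip off its bevelled sides where it lies, so slide it flat over the counter's left edge until about a quarter to a third of its length sticks out, pinch the part that sticks out and lift it. Lay it lengthwise on the riser, centred between the upturned wire ends and down on both cross rests, setting it down without dropping it, and leave the honey jar and the jam jar where they are.

Things in the scene. Friction and masses are not known exactly. Their poses are not given: they have to be found in the camera images.
- slate: Loose dark grey slate board, 62 mm wide (x), 180 long (y), 5 thick, 0.10 to 0.21 kg, long axis within 15 degrees of square to the counter's left edge. Origin: centre of underside. Ends sawn square; long sides bevelled from 46 mm wide on top to a thin edge at the underside, so fingers slip off unless they reach below it: overhanging, it can be pinched across its 62 mm. Tips off when half is out.
- slate_left_end (a point): Middle of the slate's left end (its +y end, the one nearest the counter's left edge), half way up its thickness.
- slate_right_end (a point): Middle of the slate's right end (its -y end, away from the edge), half way up its thickness; a good place to push.
- counter_edge (a point): A point on the counter's left edge, which is a straight line along world x at this y. The counter top (z = 0) lies to its right (smaller y); beyond is free space down to the floor. The counter's upright side is flush with the edge.
- riser: Fixed black wire riser, 108 mm wide (x), 128 long (y), 96 high. Origin: centre of underside. Two 8 mm cross rests along x at y = -42 and +42 mm, tops at 70 mm, carry the slate, which lies along y. Each rest's ends turn up as prongs, 71 mm clear between them, flared to 84 at 92 mm height. The slate's ends stand out 48 mm past the rests' middles, clear of the riser.
- riser_rest (a point): Point midway between the riser's two rests at the height of their tops (70 mm above its origin): where the middle of the slate's underside must lie.
- honey_jar: Glass honey jar with yellow lid, 68 mm across, 112 mm high, a bystander. Origin: centre of its base.
- jam_jar: Glass jar of red jam with dark green lid, 65 mm across, 92 mm high, a bystander. Origin: centre of its base.
There are look-alikes about, which are no part of the job. There is more than one size of the riser; the one meant has the size given above.

How it is judged:
On the way:
1. the slate, still lying flat on the counter, sticks out over its left edge by 30 to 80 mm (measured at the middle of its end) (y of slate_left_end in the frame of counter_edge between 0.03 and 0.08 m and height (world z) of slate between -0.004 and 0.004 m and angle between slate's own z axis and vertical below 0.06 rad), for 0.2 s.
At the end, for the whole second after the job is handed in: The slate lies still and level (within 3 degrees) on both rests of the riser, right side up, between the four prongs, along the riser (within 8 degrees, either end first), its middle within 20 mm of the riser's middle lengthwise and 8 mm sideways; it has been let go (x of slate in the frame of riser_rest between -0.008 and 0.008 m and y of slate in the frame of riser_rest between -0.02 and 0.02 m and z of slate in the frame of riser_rest between -0.004 and 0.004 m and angle between slate's own z axis and vertical below 0.05 rad and angle between the y axis of slate and the y axis of riser, either way round below 0.15 rad and linear speed of slate below 0.02 m/s); the robot touches nothing.
It fails at once if the slate is dropped: it moves faster than 0.6 m/s while the fingers do not touch it (a fall of about 2 cm) (contact force between slate and the fingers below 0.01 N and linear speed of slate above 0.6 m/s).
It fails at once if the honey jar or the jam jar is moved by more than 30 mm (distance of any of honey_jar, jam_jar from where it was at the start of the episode above 0.03 m).
It also fails if it takes over 61 s, if anything falls off the work surface, if the arm or the gripper's body presses on something with over 40 N, if the wrist force passes 120 N, or if a joint passes its speed limit or range.

## Working session

There is one attempt and no reset: what is moved stays moved. The work goes in short steps, Python scripts to look and compute and a tool call to move; the robot and the scene stay as the last step left them, time stands still between calls to the robot, and variables do not carry over. Pictures are saved under pics/ and viewed, at most 10 in all, crops included, and the job is handed in when it is done.

Besides the shell and the picture viewer there is one more tool, called after "Emit:" by a JSON object that holds its "op" and its "data". jog_arm: Moves the arm, as the interface text tells. Its arguments: {"type":"object","properties":{"turn":{"type":"array","items":{"type":"array","items":{"type":"number"}}},"delta_pos":{"type":"array","items":{"type":"array","items":{"type":"number"}}},"gripper":{"type":"array","items":{"type":"number"}},"grip_force":{"type":"number"}},"required":["turn","delta_pos","gripper"]}

```bash
mkdir -p pics; cat > h.py <<'E'
import numpy as np,cv2
from workcell import read_state,vision,ticket
from scipy.spatial.transform import Rotation as Ro
def cal(n,st=None):
    c=vision.calibration(n); f=200/np.tan(np.radians(c["vfov"]/2))
    K=np.array([[f,0,c["cx"]],[0,f,c["cy"]],[0,0,1.]])
    if "mount" in c:
        T=np.eye(4);T[:3,:3]=Ro.from_rotvec(st["tcp_rot"]).as_matrix();T[:3,3]=st["tool_pos"]
        M=np.linalg.inv(T@np.array(c["mount"]));R,t=M[:3,:3],M[:3,3]
    else: R,t=np.array(c["R"]),np.array(c["t"])
    return K,np.array(c["dist"],float),R,t
def onplane(C,px,z):
    K,d,R,t=C
    u=cv2.undistortPoints(np.array(px,float).reshape(-1,1,2),K,d).reshape(-1,2)
    r=np.c_[u,np.ones(len(u))]@R; o=-R.T@t
    return o+r*((z-o[2])/r[:,2])[:,None]
def proj(C,X):
    K,d,R,t=C
    return cv2.projectPoints(np.array(X,float).reshape(-1,1,3),cv2.Rodrigues(R)[0],t,K,d)[0].reshape(-1,2)
def snap(n,name):
    st=read_state(); im=vision.read_camera(n); cv2.imwrite(f"pics/{name}.png",im[:,:,::-1]); np.savez(f"pics/{name}.npz",im=im,p=st["tool_pos"],r=st["tcp_rot"]); return st,im
def load(n,name):
    z=np.load(f"pics/{name}.npz"); return z["im"],cal(n,dict(tool_pos=z["p"],tcp_rot=z["r"]))
E
python3 - <<'E'
from h import *
for n in("top","scene"): snap(n,n+"0"); c=cal(n); print(n,-c[2].T@c[3],c[2][2])
print(read_state())
E
```

```text
top [0.4742546  0.05130579 1.00318829] [ 0.14623699  0.00176361 -0.98924801]
scene [-0.27291105 -0.76341493  0.82113454] [ 0.62756569  0.5783683  -0.52120189]
{'time': 0.1, 'q': array([ 1.09614314e+00,  2.64701571e-01,  1.60527045e+00,  1.64918173e-05,
        1.27371981e+00, -3.68819173e-02]), 'joint_vel': array([-6.84579128e-05, -1.30403231e-03, -2.92459532e-03, -1.19560006e-03,
       -9.09346613e-05,  9.29318669e-04]), 'joint_torque': array([ 1.30996568e-04, -5.16705680e+01, -3.68590450e+01, -3.26320765e-05,
        6.18417384e-03,  9.07864035e-06]), 'tool_pos': array([0.28579643, 0.61069925, 0.20525276]), 'tcp_rot': array([-0.6820601 , -3.06609784,  0.00318329]), 'wrist_force': array([-0.12064147, -0.58209369,  0.1466392 ]), 'torque': array([ 0.0393498 ,  0.06804842, -0.01959121]), 'grip_force': 0.0, 'width': 1.0016772635770657}
```

View pics/top0.png

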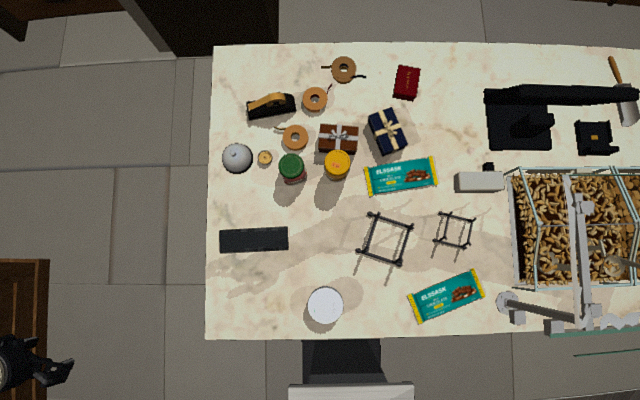

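View pics/scene0.png

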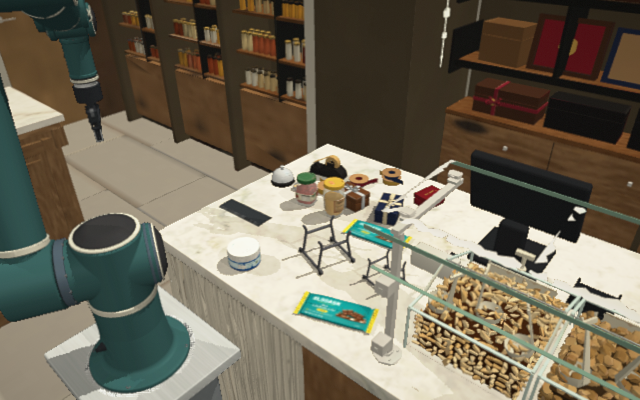

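The top view shows the slate at (220–288, 227–252), the counter's left edge at column ~207, the risers at (387, 238) (large) and (455, 230) (small), the jam jar at (291, 167), the honey jar at (337, 163) and a white tub at (325, 305).

```bash
python3 - <<'E'
from h import *
im,C=load("top","top0")
g=im.max(axis=2).astype(int)
m=np.zeros(g.shape,np.uint8); m[215:265,212:300]=(g[215:265,212:300]<85)
cs=max(cv2.findContours(m,0,1)[0],key=cv2.contourArea)
r=cv2.minAreaRect(cs); b=cv2.boxPoints(r); print("slate px",r); w=onplane(C,b,0.003); print(w.round(4),np.linalg.norm(np.diff(w,axis=0),axis=1),w.mean(0))
# edge: brightness step per row
for row in (190,215,240,265,300):
    l=im[row,180:235].astype(int).sum(1); e=180+np.argmax(np.diff(l))+1
    print(row,e,onplane(C,[[e-.5,row]],0).round(4))
m=((g<70)*255).astype(np.uint8)
for x0,x1,y0,y1 in((350,420,200,285),(428,480,203,262)):
    print(onplane(C,[[(x0+x1)/2,(y0+y1)/2]],0.05).round(3))
crop=cv2.hconcat([cv2.resize(im[200:290,345:485],None,fx=5,fy=5,interpolation=2)])
cv2.imwrite("pics/crop1.png",crop[:,:,::-1])
for n,p,z in(("jam",(291,163),.092),("honey",(337,161),.112),("tub",(325,304),.05)): print(n,onplane(C,[p],z).round(3))
E
```

```text
slate px ((253.32061767578125, 239.55361938476562), (23.20331382751465, 68.70179748535156), 87.39744567871094)
[[0.5509 0.3373 0.003 ]
 [0.5563 0.1566 0.003 ]
 [0.4962 0.1542 0.003 ]
 [0.4905 0.3334 0.003 ]] [0.1807365  0.06013888 0.17933793] [0.52347836 0.24538412 0.003     ]
190 208 [[0.6573 0.3703 0.    ]]
215 207 [[0.5901 0.3712 0.    ]]
240 206 [[0.5241 0.3723 0.    ]]
265 206 [[0.459 0.371 0.   ]]
300 205 [[0.3693 0.3723 0.    ]]
[[ 0.508 -0.09   0.05 ]]
[[ 0.529 -0.264  0.05 ]]
jam [[0.703 0.137 0.092]]
honey [[0.701 0.026 0.112]]
tub [[0.362 0.061 0.05 ]]
```

View pics/crop1.png

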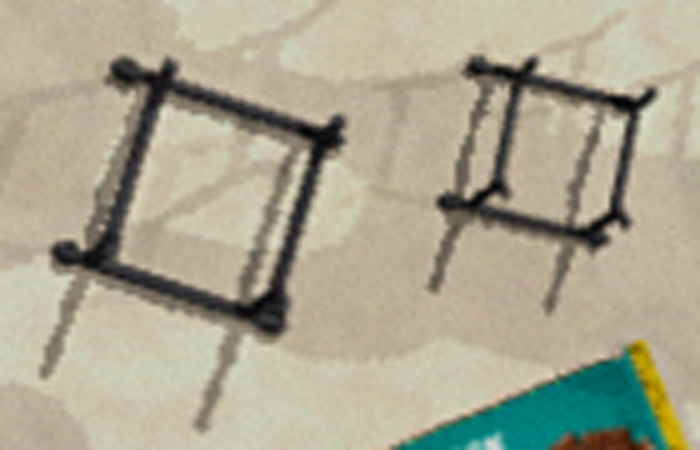

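The crop shows the larger riser with its rests' ends at crop (160,75), (325,130), (95,255) and (270,315). They span about 85 mm in y, so this is the one meant; its +y axis leans about 16° toward +x. Next I square up the tool and look at the riser from above.

Emit:
{"op": "jog_arm", "data": {"turn": [[0,0,0.11],[0,0,0.11],[0,0,0.11],[0,0,0.11],[0,0,0.11],[0,0,0.11],[0,0,0.11],[0,0,0.11],[0,0,0.11],[0,0,0.11]], "delta_pos": [[0,0,-0.01],[0,0,-0.01],[0,0,-0.01],[0,0,-0.01],[0,0,-0.01],[0,0,-0.01],[0,0,-0.01],[0,0,-0.01],[0,0,-0.01],[0,0,-0.01]], "gripper": [0,0,0,0,0,0,0,0,0,0]}}

```text
time: 0.93
tool_pos: [0.286, 0.611, 0.3061]
tcp_rot: [2.19, 2.252, -0.002]
wrist_force: [0.4, -0.3, 0.5]
width: -0.001
grip_force: 0.0
```

Emit:
{"op": "jog_arm", "data": {"turn": [[0,0,0],[0,0,0],[0,0,0],[0,0,0],[0,0,0],[0,0,0],[0,0,0],[0,0,0],[0,0,0],[0,0,0],[0,0,0],[0,0,0],[0,0,0],[0,0,0],[0,0,0],[0,0,0],[0,0,0],[0,0,0],[0,0,0],[0,0,0]], "delta_pos": [[-0.033,0.01,0],[-0.033,0.01,0],[-0.033,0.01,0],[-0.033,0.01,0],[-0.033,0.01,0],[-0.033,0.01,0],[-0.033,0.01,0],[-0.033,0.01,0],[-0.033,0.01,0],[-0.033,0.01,0],[-0.033,0.01,0],[-0.033,0.01,0],[-0.033,0.01,0],[-0.033,0.01,0],[-0.033,0.01,0],[-0.033,0.01,0],[-0.033,0.01,0],[-0.033,0.01,0],[-0.033,0.01,0],[0,0,0]], "gripper": [0,0,0,0,0,0,0,0,0,0,0,0,0,0,0,0,0,0,0,0]}}

```text
time: 2.6
tool_pos: [0.4977, -0.0143, 0.3058]
tcp_rot: [2.189, 2.251, -0.004]
wrist_force: [0.1, 0.3, 0.7]
width: -0.001
grip_force: 0.0
```

```bash
python3 - <<'E'
from h import *
st,im=snap("wrist","w1"); print(st["time"],st["tool_pos"],st["tcp_rot"],st["q"].round(2))
C=cal("wrist",st); print(proj(C,[[.508,-.09,.07],[.508,-.09,0]]), C[0][0,0], -C[2].T@C[3])
E
```

```text
2.6 [ 0.49773485 -0.01429023  0.30576447] [ 2.18887433  2.25086654 -0.00391859] [-0.08 -0.12  1.84 -0.    1.43 -0.1 ]
[[329.31435023 214.33416801]
 [328.47138188 197.83715122]] 332.7360953257119 [0.4957432  0.0613618  0.47363164]
```

View pics/w1.png

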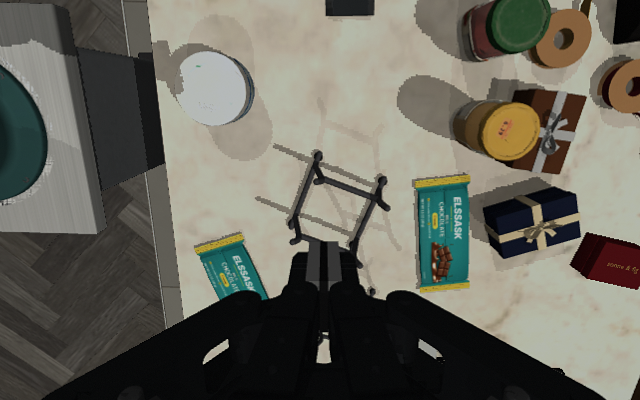

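The wrist view shows the riser at about (340, 205), with its lower end behind the fingers. I shift 60 mm and take a clear view.

Emit:
{"op": "jog_arm", "data": {"turn": [[0,0,0],[0,0,0],[0,0,0],[0,0,0]], "delta_pos": [[-0.03,0.005,0.02],[-0.03,0.005,0.02],[-0.02,0,0.02],[0,0,0]], "gripper": [0,0,0,0]}}

```text
time: 2.98
tool_pos: [0.5064, -0.0899, 0.2413]
tcp_rot: [-2.182, -2.251, 0.008]
wrist_force: [-0.5, 0.7, -0.4]
width: -0.0
grip_force: 0.0
```

```bash
python3 - <<'E'
from h import *
st,im=snap("wrist","w2"); print(st["time"],st["tool_pos"])
C=cal("wrist",st); print(proj(C,[[.508,-.09,.07]]))
cv2.imwrite("pics/w2c.png",cv2.resize(im[50:250,220:460],None,fx=3,fy=3,interpolation=2)[:,:,::-1])
E
```

```text
2.9833 [ 0.5064493  -0.08990362  0.24133963]
[[325.73161029 168.50349994]]
```

View pics/w2c.png

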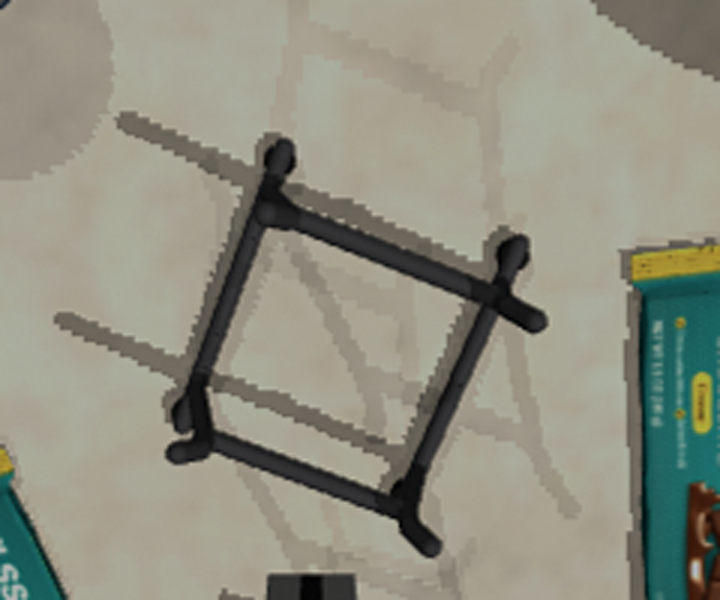

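The crop shows prong tips at (270,212), (540,321), (176,453) and (433,548), rest-to-prong corners at about (495,292), (205,438) and (403,505), and feet at (281,150), (513,246) and (182,415).

```bash
python3 - <<'E'
from h import *
im,C=load("wrist","w2")
def P(l,z): return onplane(C,np.array(l,float)/3+[220,50],z)
tips=P([(270,212),(540,321),(433,548),(176,453)],.092)
base=P([(267,205),(495,292),(403,505),(205,438)],.066)
feet=P([(281,152),(513,247),(182,415)],.004)
for n,p in(("tips",tips),("base",base)):
    print(n,p[:,:2].round(4).tolist(),np.linalg.norm(p-np.roll(p,-1,0),axis=1).round(4),p.mean(0).round(4))
    d=(p[0]+p[1]-p[2]-p[3]); print("yaw",-np.arctan2(d[0],d[1])); d=p[1]+p[2]-p[0]-p[3]; print(np.arctan2(d[1],d[0]))
print("feet",feet.round(4),(feet[1]+feet[2])/2,np.linalg.norm(feet[0]-feet[1]),np.linalg.norm(feet[0]-feet[2]))
E
```

```text
tips [[0.4917, -0.04], [0.5789, -0.0715], [0.5499, -0.1515], [0.4617, -0.12]] [0.0928 0.0851 0.0937 0.0854] [ 0.5205 -0.0957  0.092 ]
yaw -0.3532955545682131
-0.3447134806537657
base [[0.4895, -0.0398], [0.5685, -0.0666], [0.5414, -0.1459], [0.4686, -0.1225]] [0.0834 0.0838 0.0765 0.0853] [ 0.517  -0.0937  0.066 ]
yaw -0.2876024137431031
-0.31932859996246826
feet [[ 0.4917 -0.0239  0.004 ]
 [ 0.5855 -0.0577  0.004 ]
 [ 0.4522 -0.1321  0.004 ]] [ 0.51885771 -0.09487759  0.004     ] 0.09972903193307689 0.11517942780761393
```

Riser centre is at (0.520, −0.095) with yaw −0.345; the sizes agree (84 mm rest spacing, 92 mm over the prongs). Next I go behind the slate's right end and refine its pose.

Emit:
{"op": "jog_arm", "data": {"turn": [[0,0,0],[0,0,0],[0,0,0],[0,0,0],[0,0,0],[0,0,0],[0,0,0]], "delta_pos": [[0.034,0.005,0],[0.034,0.005,0],[0.034,0.005,0],[0.034,0.005,0],[0.034,0.004,0],[0.034,0.004,0],[0,0,0]], "gripper": [0,0,0,0,0,0,0]}}

```text
time: 3.62
tool_pos: [0.5303, 0.1236, 0.2479]
tcp_rot: [-2.176, -2.263, -0.007]
wrist_force: [-0.2, -0.7, 0.6]
width: 0.0
grip_force: 0.0
```

```bash
cat > sl.py <<'E'
from h import *
import sys
st,im=snap("wrist",sys.argv[1]); C=cal("wrist",st); print(st["time"],st["tool_pos"])
g=im.max(axis=2)
sd=proj(C,[[float(sys.argv[2]),float(sys.argv[3]),.004]])[0]; print("seed",sd)
m=(g<90).astype(np.uint8); m[260:]=0
n,l,s,c=cv2.connectedComponentsWithStats(m)
k=l[int(sd[1]),int(sd[0])]; print(k,s[k])
cs=max(cv2.findContours((l==k).astype(np.uint8),0,1)[0],key=cv2.contourArea)
w=onplane(C,cs.reshape(-1,2),0.0015)[:,:2]
r=cv2.minAreaRect((w*1000).astype(np.float32)); print(r); print(cv2.boxPoints(r))
E
python3 sl.py w3 .5235 .245
```

```text
3.6167 [0.53034493 0.12363714 0.24789044]
seed [320.62187025  51.28167337]
2 [ 293    0   56  132 6949]
((523.7520141601562, 226.2044677734375), (61.62971878051758, 143.1789093017578), 2.137639045715332)
[[490.2883  296.5947 ]
 [495.62888 153.51543]
 [557.2157  155.81424]
 [551.8751  298.8935 ]]
```

View pics/w3.png

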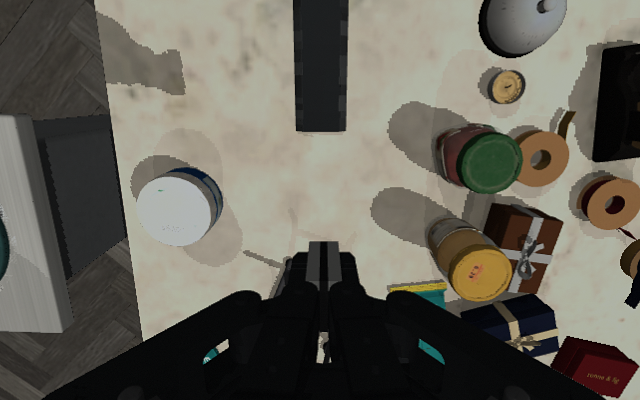

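The wrist view shows the slate's right end at pixel (321,131), i.e. world (0.526, 0.155), with a heading of 0.037. This agrees with the top camera. Now I lower the shut fingers behind it.

Emit:
{"op": "jog_arm", "data": {"turn": [[0,0,0],[0,0,0],[0,0,0],[0,0,0],[0,0,0],[0,0,0],[0,0,0],[0,0,0],[0,0,0],[0,0,0]], "delta_pos": [[0,-0.002,0.035],[0,-0.001,0.035],[0,0,0.035],[0,0,0.035],[0,0,0.035],[0,0,0.03],[0,0,0.015],[0,0,0.01],[0,0,0],[0,0,0]], "gripper": [0,0,0,0,0,0,0,0,0,0]}}

```text
time: 4.5
tool_pos: [0.5281, 0.1161, 0.0172]
tcp_rot: [2.184, 2.258, 0.001]
wrist_force: [-0.0, -0.1, 0.7]
width: -0.0
grip_force: 0.0
```

Emit:
{"op": "jog_arm", "data": {"turn": [[0,0,0],[0,0,0],[0,0,0],[0,0,0],[0,0,0],[0,0,0],[0,0,0],[0,0,0],[0,0,0],[0,0,0],[0,0,0],[0,0,0],[0,0,0],[0,0,0],[0,0,0],[0,0,0],[0,0,0]], "delta_pos": [[0,0,0.01],[0.004,0,0.0045],[0.01,0,0],[0.006,0,0],[0.006,0,0],[0.008,0,0],[0.008,0,0],[0.008,0,0],[0.008,0,0],[0.008,0,0],[0.008,0,0],[0.008,0,0],[0.008,0,0],[0.006,0,0],[0.004,0,0],[0,0,0],[0,0,0]], "gripper": [0,0,0,0,0,0,0,0,0,0,0,0,0,0,0,0,0]}}

```text
time: 5.92
tool_pos: [0.5243, 0.2161, 0.0019]
tcp_rot: [2.184, 2.258, -0.0]
wrist_force: [-0.8, -0.9, -0.3]
width: 0.003
grip_force: 0.0
```

```bash
cat > tp.py <<'E'
from h import *
import sys
st,im=snap("top",sys.argv[1]); C=cal("top")
sc=cv2.resize(im[190:290,150:310],None,fx=5,fy=5,interpolation=2)
cv2.imwrite(f"pics/{sys.argv[1]}c.png",sc[:,:,::-1]); print(st["time"],st["tool_pos"])
print("expected left-end px (overhang 30,55,80) in crop",(proj(C,[[.523,.3715+d,.005] for d in(.03,.055,.08)])-[150,190])*5)
E
python3 tp.py t2
```

```text
5.9167 [0.52426711 0.2161119  0.00193243]
expected left-end px (overhang 30,55,80) in crop [[219.88237219 252.30265833]
 [173.40999689 252.81760172]
 [127.20189637 253.30501683]]
```

View pics/t2c.png

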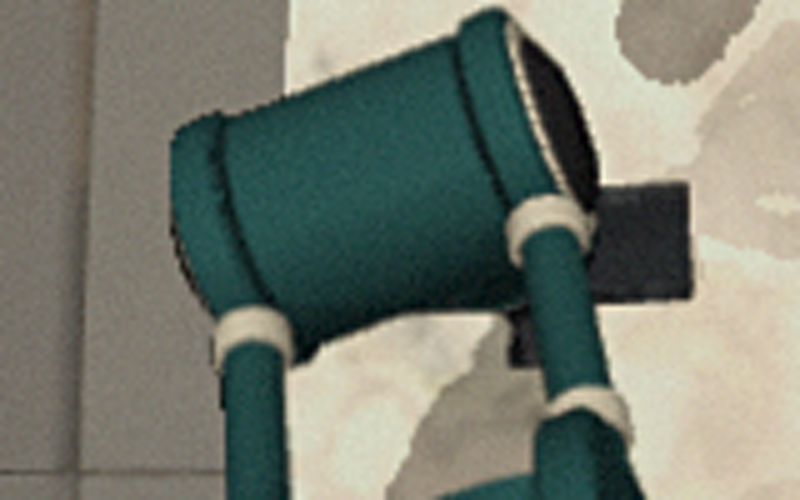

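The view is mostly hidden by the arm. A dark rectangle ends at crop column 690, which may be the slate or the gripper. I check from the scene camera.

```bash
python3 - <<'E'
from h import *
C=cal("top"); print((proj(C,[[.524,.205,0],[.524,.18,.08],[.524,.18,.15],[.526,.155,.005],[.526,.228,.005]])-[150,190])*5)
st,im=snap("scene","s2"); C=cal("scene")
p=proj(C,[[.526,.155,.005],[.52,.228,.005],[.52,.407,.005],[.52,.3345,.005],[.52,.3715,0]]); print((p-[150,160])*4)
cv2.imwrite("pics/s2c.png",cv2.resize(im[160:280,150:340],None,fx=4,fy=4,interpolation=2)[:,:,::-1])
z,I=None,None
E
```

```text
[[593.84027695 245.8559344 ]
 [620.30798441 237.15801144]
 [598.39320335 228.98315297]
 [688.5392946  240.01265656]
 [548.27891394 242.20300825]]
[[458.80935031 240.88893938]
 [388.72740416 210.43526474]
 [245.50317446 135.04665168]
 [301.17305008 164.36038596]
 [273.10970817 154.35914239]]
```

View pics/s2c.png

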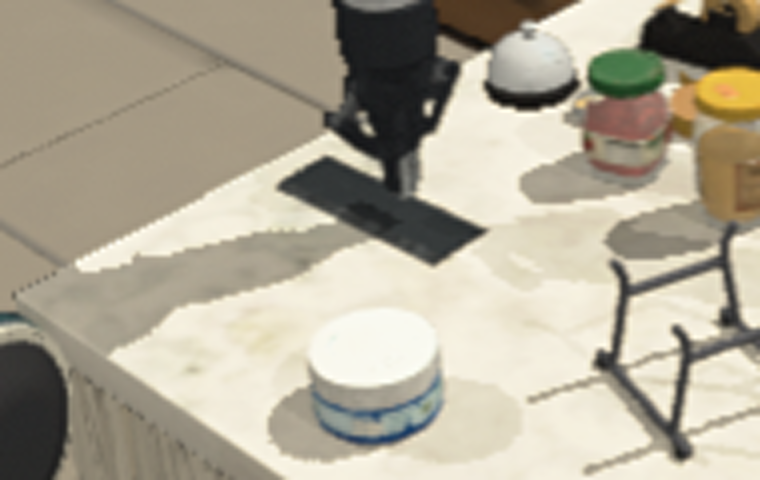

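The slate has not moved: the fingers, at (400,185), are on top of it, and its right end is at (460,250). The tips therefore ride higher than the TCP reading says. I back off and feel for the counter.

Emit:
{"op": "jog_arm", "data": {"turn": [[0,0,0],[0,0,0],[0,0,0],[0,0,0],[0,0,0],[0,0,0],[0,0,0],[0,0,0],[0,0,0]], "delta_pos": [[0,0,-0.015],[-0.03,0,0],[-0.03,0,0],[-0.03,0,0],[0,0.003,0],[0,0,0.008],[0,0,0.006],[0,0,0],[0,0,0]], "gripper": [0,0,0,0,0,0,0,0,0]}}

```text
time: 6.77
tool_pos: [0.5292, 0.1267, 0.0019]
tcp_rot: [-2.182, -2.258, 0.003]
wrist_force: [-0.5, 0.4, -0.2]
width: -0.003
grip_force: 0.0
```

Emit:
{"op": "jog_arm", "data": {"turn": [[0,0,0],[0,0,0],[0,0,0]], "delta_pos": [[0,0,0.002],[0,0,0],[0,0,0]], "gripper": [0,0,0]}}

```text
time: 7.02
tool_pos: [0.5302, 0.1267, 0.0009]
tcp_rot: [-2.183, -2.259, 0.0]
wrist_force: [-0.9, 0.6, -0.1]
width: 0.002
grip_force: 0.0
```

Emit:
{"op": "jog_arm", "data": {"turn": [[0,0,0],[0,0,0],[0,0,0]], "delta_pos": [[0,0,0.002],[0,0,0],[0,0,0]], "gripper": [0,0,0]}}

```text
time: 7.27
tool_pos: [0.5302, 0.1262, -0.0011]
tcp_rot: [-2.184, -2.258, 0.0]
wrist_force: [-0.1, 0.0, -0.9]
width: -0.0
grip_force: 0.0
```

Emit:
{"op": "jog_arm", "data": {"turn": [[0,0,0],[0,0,0],[0,0,0]], "delta_pos": [[0,0,0.002],[0,0,0],[0,0,0]], "gripper": [0,0,0]}}

```text
time: 7.52
tool_pos: [0.5302, 0.126, -0.0032]
tcp_rot: [-2.184, -2.258, 0.0]
wrist_force: [-1.3, -0.2, -0.3]
width: -0.001
grip_force: 0.0
```

Emit:
{"op": "jog_arm", "data": {"turn": [[0,0,0],[0,0,0],[0,0,0]], "delta_pos": [[0,0,0.0015],[0,0,0],[0,0,0]], "gripper": [0,0,0]}}

```text
time: 7.77
tool_pos: [0.5302, 0.1261, -0.0046]
tcp_rot: [-2.185, -2.258, 0.0]
wrist_force: [-0.2, 0.3, 0.6]
width: -0.0
grip_force: 0.0
```

Emit:
{"op": "jog_arm", "data": {"turn": [[0,0,0],[0,0,0],[0,0,0]], "delta_pos": [[0,0,0.0015],[0,0,0],[0,0,0]], "gripper": [0,0,0]}}

```text
time: 8.02
tool_pos: [0.5302, 0.1261, -0.0061]
tcp_rot: [-2.184, -2.258, 0.0]
wrist_force: [-0.2, -0.0, 0.2]
width: 0.002
grip_force: 0.0
```

Emit:
{"op": "jog_arm", "data": {"turn": [[0,0,0],[0,0,0],[0,0,0]], "delta_pos": [[0,0,0.0015],[0,0,0],[0,0,0]], "gripper": [0,0,0]}}

```text
time: 8.27
tool_pos: [0.5302, 0.1261, -0.0076]
tcp_rot: [-2.184, -2.258, 0.0]
wrist_force: [0.4, 0.2, 0.7]
width: -0.0
grip_force: 0.0
```

Emit:
{"op": "jog_arm", "data": {"turn": [[0,0,0],[0,0,0],[0,0,0]], "delta_pos": [[0,0,0.0015],[0,0,0],[0,0,0]], "gripper": [0,0,0]}}

```text
time: 8.52
tool_pos: [0.5302, 0.1261, -0.0091]
tcp_rot: [-2.184, -2.258, 0.0]
wrist_force: [0.3, -0.7, 0.0]
width: -0.002
grip_force: 0.0
```

Emit:
{"op": "jog_arm", "data": {"turn": [[0,0,0],[0,0,0],[0,0,0]], "delta_pos": [[0,0,0.0015],[0,0,0],[0,0,0]], "gripper": [0,0,0]}}

```text
time: 8.77
tool_pos: [0.5302, 0.1261, -0.0107]
tcp_rot: [-2.184, -2.258, 0.0]
wrist_force: [0.9, -0.4, 0.6]
width: 0.0
grip_force: 0.0
```

No contact at −11 mm. I estimate the tip height from the saved scene picture, where the tip is at crop ≈(401,192).

```bash
python3 - <<'E'
from h import *
C=cal("scene")
for z in(0.002,.01,.02,.03,.04): print(z,(proj(C,[[.5243,.2161,z]])-[150,160])*4)
im=np.load("pics/s2.npz")["im"]
print(im[196:220,244:258].max(axis=2))
E
```

```text
0.002 [[403.39072684 216.70581543]]
0.01 [[402.52057978 208.12788575]]
0.02 [[401.42645537 197.33746112]]
0.03 [[400.32511562 186.47078503]]
0.04 [[399.21649662 175.52711879]]
[[ 30  31  29  30  30  32  37  32  29  34  87 190 241 241]
 [ 31  34  31  28  31  35  37  34  42  58 137 222 241 240]
 [ 35  35  33  31  29  31  37  52  80  93 145 225 241 240]
 [ 64  39  31  28  26  35  67  90  92  94 148 224 241 241]
 [152  79  31  25  29  50  96 108  90  96 123 202 240 240]
 [191 115  40  27  30  52  98 112  88  85 120 200 239 239]
 [212 153  52  25  29  52  95 115  99  92 125 199 238 239]
 [229 188  65  27  30  51  93 116 102  95 127 198 238 237]
 [148 146  53  27  30  43  89 125 111  98 126 185 233 234]
 [ 76  74  34  26  28  33  81 122 111 102 164 218 235 234]
 [ 56  52  38  28  28  34  80 121 107 103 191 238 238 236]
 [ 55  56  49  35  31  34  77 119 114 115 187 233 240 238]
 [ 55  56  56  55  55  58  88 124 133 159 226 244 243 242]
 [ 56  55  56  56  56  67  88  92  80  99 167 229 241 243]
 [ 56  56  56  54  56  57  60  61  58  59  75 102 144 209]
 [ 54  56  57  56  55  56  56  58  58  56  57  60  72  94]
 [ 43  52  54  54  57  59  59  59  58  58  58  57  57  57]
 [ 37  39  38  47  57  59  59  59  58  59  59  59  58  57]
 [ 38  37  36  38  48  57  58  59  59  60  59  58  56  53]
 [ 43  38  36  37  38  42  49  58  59  59  58  56  54  54]
 [ 57  43  38  38  48  57  58  59  58  58  59  59  55  53]
 [ 57  48  46  51  58  59  58  59  58  59  59  58  58  59]
 [ 54  54  59  61  60  59  60  60  59  59  58  58  59  60]
 [111  86  65  60  57  57  65  65  61  59  58  58  58  59]]
```

The tips sit about 20 mm above the reported TCP. I continue down and expect contact near a reading of −20 mm.

Emit:
{"op": "jog_arm", "data": {"turn": [[0,0,0],[0,0,0],[0,0,0],[0,0,0]], "delta_pos": [[0,0,0.003],[0,0,0.002],[0,0,0],[0,0,0]], "gripper": [0,0,0,0]}}

```text
time: 9.1
tool_pos: [0.53, 0.1261, -0.0158]
tcp_rot: [-2.184, -2.258, 0.001]
wrist_force: [-0.4, -0.7, -0.5]
width: -0.003
grip_force: 0.0
```

Emit:
{"op": "jog_arm", "data": {"turn": [[0,0,0],[0,0,0],[0,0,0]], "delta_pos": [[0,0,0.0015],[0,0,0],[0,0,0]], "gripper": [0,0,0]}}

```text
time: 9.35
tool_pos: [0.5302, 0.1261, -0.0171]
tcp_rot: [-2.184, -2.258, 0.0]
wrist_force: [0.3, 0.9, 0.0]
width: -0.006
grip_force: 0.0
```

Emit:
{"op": "jog_arm", "data": {"turn": [[0,0,0],[0,0,0],[0,0,0]], "delta_pos": [[0,0,0.0015],[0,0,0],[0,0,0]], "gripper": [0,0,0]}}

```text
time: 9.6
tool_pos: [0.5302, 0.1261, -0.0186]
tcp_rot: [-2.184, -2.258, 0.0]
wrist_force: [0.1, -0.0, 0.1]
width: -0.002
grip_force: 0.0
```

Emit:
{"op": "jog_arm", "data": {"turn": [[0,0,0],[0,0,0],[0,0,0]], "delta_pos": [[0,0,0.0015],[0,0,0],[0,0,0]], "gripper": [0,0,0]}}

```text
time: 9.85
tool_pos: [0.5302, 0.1261, -0.0201]
tcp_rot: [-2.184, -2.258, 0.0]
wrist_force: [-0.6, -0.4, -0.7]
width: 0.003
grip_force: 0.0
```

Emit:
{"op": "jog_arm", "data": {"turn": [[0,0,0],[0,0,0],[0,0,0]], "delta_pos": [[0,0,0.0015],[0,0,0],[0,0,0]], "gripper": [0,0,0]}}

```text
time: 10.1
tool_pos: [0.5302, 0.1261, -0.0216]
tcp_rot: [-2.184, -2.258, 0.0]
wrist_force: [0.1, -0.5, -0.1]
width: -0.0
grip_force: 0.0
```

```bash
python3 - <<'E'
from h import *
st,im=snap("scene","s3"); C=cal("scene"); p=st["tool_pos"]; print(p,st["wrist_force"],st["time"])
for z in(-.02,0,.01,.02): print(z,proj(C,[[p[0],p[1],z]]))
u,v=proj(C,[[p[0],p[1],0]])[0].astype(int); print(u,v); print(im[v-16:v+8,u-9:u+9].max(axis=2))
E
```

```text
[ 0.53020614  0.12612869 -0.02162276] [ 0.08217178 -0.49883398 -0.08319048] 10.1
-0.02 [[272.83053079 229.85416345]]
0 [[272.42825275 224.44600655]]
0.01 [[272.22503668 221.71233417]]
0.02 [[272.02041864 218.958668  ]]
272 224
[[ 96 133 108  41  28  29  29  28  30  34  34  32  29  29  30  45  51  58]
 [ 47  97 104  41  27  27  30  28  29  32  31  31  29  28  47 118 152 151]
 [ 29  39  41  27  24  27  26  27  28  29  34  31  32  34  85 202 252 250]
 [ 30  28  29  30  30  29  27  28  29  32  33  32  30  35  98 208 249 248]
 [ 30  31  29  32  32  32  32  30  30  34  35  31  27  56 159 235 246 245]
 [ 29  30  31  29  31  32  30  29  32  39  39  35  42  88 197 246 244 242]
 [ 35  30  30  31  32  33  31  30  31  35  41  65  97 130 207 243 240 239]
 [ 50  42  33  33  34  35  35  29  29  43  72  80  98 122 191 240 237 236]
 [ 56  55  52  45  37  31  30  26  33  80 121 110 100 122 193 243 241 238]
 [ 56  55  55  56  47  31  29  30  33  77 119 108  95 121 196 245 243 241]
 [ 54  48  45  54  46  31  29  29  33  76 118 111  98 115 192 245 244 242]
 [ 37  34  34  35  33  29  29  29  33  74 117 11
[... 227 characters left out ...]
100 161 227 243 241 241]
 [105 138 157 160 158 131  74  41  29  51  93 104 107 180 229 229 227 231]
 [139 150 159 160 160 159 141 104  66  68  97 106 129 195 228 226 223 223]
 [164 167 168 165 160 161 162 159 143 116 112 138 192 227 227 225 224 224]
 [166 166 167 166 167 171 170 168 173 169 165 194 227 228 225 223 223 224]
 [164 165 167 166 168 172 174 181 195 227 241 232 229 226 225 224 223 223]
 [164 164 164 170 182 186 190 223 245 247 247 244 238 230 229 227 226 224]
 [163 167 179 213 239 242 243 243 245 245 244 243 243 242 241 241 241 236]
 [182 211 235 236 238 240 241 242 242 243 243 243 243 243 242 243 243 243]
 [239 239 240 239 238 238 239 240 242 242 242 243 243 243 243 244 244 240]]
```

Emit:
{"op": "jog_arm", "data": {"turn": [[0,0,0],[0,0,0],[0,0,0]], "delta_pos": [[0,0,0.0015],[0,0,0],[0,0,0]], "gripper": [0,0,0]}}

```text
time: 10.4
tool_pos: [0.5302, 0.1261, -0.0232]
tcp_rot: [-2.184, -2.258, 0.0]
wrist_force: [0.9, 0.2, 0.2]
width: -0.002
grip_force: 0.0
```

Emit:
{"op": "jog_arm", "data": {"turn": [[0,0,0],[0,0,0],[0,0,0]], "delta_pos": [[0,0,0.0015],[0,0,0],[0,0,0]], "gripper": [0,0,0]}}

```text
time: 10.65
tool_pos: [0.5302, 0.1261, -0.0246]
tcp_rot: [-2.184, -2.258, 0.0]
wrist_force: [1.0, -0.2, -0.1]
width: 0.001
grip_force: 0.0
```

Emit:
{"op": "jog_arm", "data": {"turn": [[0,0,0],[0,0,0],[0,0,0]], "delta_pos": [[0,0,0.0015],[0,0,0],[0,0,0]], "gripper": [0,0,0]}}

```text
time: 10.9
tool_pos: [0.5304, 0.1261, -0.0248]
tcp_rot: [-2.184, -2.258, 0.001]
wrist_force: [-4.3, -0.1, 9.7]
width: 0.004
grip_force: 4.9
```

Contact at a reading of −0.0247, so the tips are 24.7 mm above the reading. I raise 3 mm and push.

Emit:
{"op": "jog_arm", "data": {"turn": [[0,0,0],[0,0,0],[0,0,0],[0,0,0],[0,0,0],[0,0,0],[0,0,0],[0,0,0],[0,0,0],[0,0,0],[0,0,0],[0,0,0],[0,0,0],[0,0,0],[0,0,0],[0,0,0],[0,0,0]], "delta_pos": [[0,0,-0.003],[0,-0.003,0],[0.006,0,0],[0.006,0,0],[0.006,0,0],[0.006,0,0],[0.008,0,0],[0.008,0,0],[0.008,0,0],[0.008,0,0],[0.008,0,0],[0.008,0,0],[0.008,0,0],[0.006,0,0],[0.004,0,0],[0,0,0],[0,0,0]], "gripper": [0,0,0,0,0,0,0,0,0,0,0,0,0,0,0,0,0]}}

```text
time: 12.32
tool_pos: [0.5244, 0.2162, -0.023]
tcp_rot: [2.184, 2.258, 0.0]
wrist_force: [1.5, -0.0, 0.1]
width: 0.005
grip_force: 0.0
```

```bash
python3 - <<'E'
from h import *
st,im=snap("scene","s4"); C=cal("scene"); print(st["tool_pos"],st["wrist_force"],st["time"])
g=im.max(axis=2)
# slate right-end corners & left-end: dark blob on counter along centre line
for y in np.arange(.14,.45,.01):
    u,v=proj(C,[[.51,y,.005]])[0].round().astype(int); print(round(y,2),im[v,u],end="; ")
E
```

```text
[ 0.5244182   0.21624283 -0.0229541 ] [ 1.48842829 -0.00556548  0.11580509] 12.3167
0.14 [227 220 197]; 0.15 [226 220 195]; 0.16 [235 228 206]; 0.17 [232 225 204]; 0.18 [238 232 213]; 0.19 [238 231 211]; 0.2 [209 199 174]; 0.21 [153 147 129]; 0.22 [121 117 103]; 0.23 [33 35 35]; 0.24 [33 36 36]; 0.25 [44 47 48]; 0.26 [52 55 56]; 0.27 [51 55 54]; 0.28 [51 55 55]; 0.29 [52 55 55]; 0.3 [50 55 54]; 0.31 [51 55 55]; 0.32 [51 55 55]; 0.33 [52 56 55]; 0.34 [51 54 54]; 0.35 [52 55 55]; 0.36 [52 56 56]; 0.37 [51 55 56]; 0.38 [51 55 55]; 0.39 [51 54 54]; 0.4 [46 50 51]; 0.41 [161 149 128]; 0.42 [167 154 133]; 0.43 [165 153 132]; 0.44 [165 153 132];
```

The slate slid, and its left end is at y≈0.406. I push 19 mm more, then back off and lift.

Emit:
{"op": "jog_arm", "data": {"turn": [[0,0,0],[0,0,0],[0,0,0],[0,0,0],[0,0,0],[0,0,0],[0,0,0],[0,0,0],[0,0,0],[0,0,0],[0,0,0],[0,0,0],[0,0,0],[0,0,0]], "delta_pos": [[0.004,0,0],[0.005,0,0],[0.005,0,0],[0.004,0,0],[0.001,0,0],[0,0,0],[0,0,0],[-0.01,0,0],[-0.01,0,0],[0,0,-0.035],[0,0,-0.035],[0,0,-0.035],[0,0,-0.035],[0,0,-0.035]], "gripper": [0,0,0,0,0,0,0,0,0,0,0,0,0,0]}}

```text
time: 13.53
tool_pos: [0.524, 0.2135, 0.1534]
tcp_rot: [-2.186, -2.257, 0.001]
wrist_force: [1.2, 0.1, -0.7]
width: 0.002
grip_force: 0.0
```

Emit:
{"op": "jog_arm", "data": {"turn": [[0,0,0],[0,0,0],[0,0,0],[0,0,0],[0,0,0],[0,0,0],[0,0,0],[0,0,0]], "delta_pos": [[0.03,0,-0.025],[0.03,0,-0.025],[0.02,0,-0.025],[0,0,-0.02],[0,0,-0.02],[0,0,0],[0,0,0],[0,0,0]], "gripper": [0.085,0.085,0.085,0.085,0.085,0.085,0.085,0.085]}}

```text
time: 14.2
tool_pos: [0.5213, 0.2938, 0.2657]
tcp_rot: [-2.185, -2.256, 0.002]
wrist_force: [0.3, -0.2, 0.5]
width: 0.996
grip_force: 0.0
```

```bash
sed -i 's/g<90/g<75/; s/0.0015)\[/0.002)[/' sl.py; python3 sl.py w5 .521 .335; python3 - <<'E'
from h import *
im,C=load("wrist","w5")
for x in(.46,.6):
  y=np.arange(.34,.41,.003); p=proj(C,[[x,a,0] for a in y]).round().astype(int); print(p[0],p[-1],[(round(a,3),int(im[v,u].max())) for a,(u,v) in zip(y,p) if 0<=v<400 and 0<=u<640])
E
```

```text
14.2 [0.52134315 0.29377252 0.26573239]
seed [323.92760201 120.6024473 ]
8 [ 298   42   57  147 7119]
((524.0918579101562, 336.2050476074219), (68.29329681396484, 180.56993103027344), 1.9091050624847412)
[[486.95642 425.30234]
 [492.97192 244.83263]
 [561.2273  247.10776]
 [555.2118  427.57745]]
[276 115] [275  56] [(np.float64(0.34), 162), (np.float64(0.343), 162), (np.float64(0.346), 162), (np.float64(0.349), 162), (np.float64(0.352), 161), (np.float64(0.355), 161), (np.float64(0.358), 159), (np.float64(0.361), 160), (np.float64(0.364), 160), (np.float64(0.367), 160), (np.float64(0.37), 147), (np.float64(0.373), 90), (np.float64(0.376), 91), (np.float64(0.379), 91), (np.float64(0.382), 90), (np.float64(0.385), 89), (np.float64(0.388), 91), (np.float64(0.391), 90), (np.float64(0.394), 90), (np.float64(0.397), 90), (np.float64(0.4), 90), (np.float64(0.403), 90), (np.float64(0.406), 90), (np.float64(0.409), 91)]
[386 118] [391  60] [(np.float64(0.34), 153), (np.float64(0.343), 154), (np.float64(0.346), 158), (np.float64(0.349), 160), (np.float64(0.352), 161), (np.float64(0.355), 161), (np.float64(0.358), 161), (np.float64(0.361), 161), (np.float64(0.364), 162), (np.float64(0.367), 161), (np.float64(0.37), 152), (np.float64(0.373), 91), (np.float64(0.376), 90), (np.float64(0.379), 91), (np.float64(0.382), 91), (np.float64(0.385), 91), (np.float64(0.388), 91), (np.float64(0.391), 91), (np.float64(0.394), 90), (np.float64(0.397), 91), (np.float64(0.4), 91), (np.float64(0.403), 92), (np.float64(0.406), 90), (np.float64(0.409), 91)]
```

View pics/w5.png

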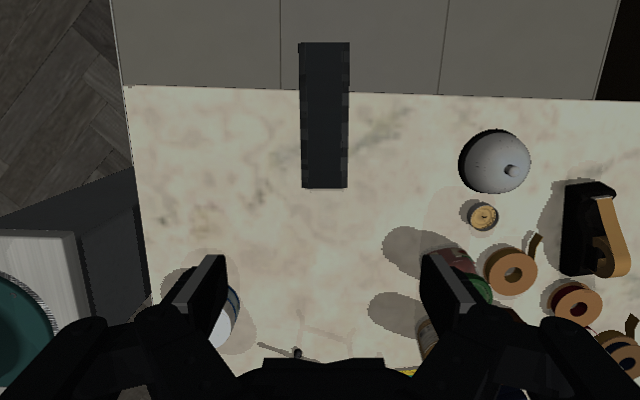

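The wrist view shows the slate at columns 299–350, rows 42–188, crossing the counter edge at row ~88. Its overhang is about 54 mm. I go over the overhanging end and descend around it.

Emit:
{"op": "jog_arm", "data": {"turn": [[0,0,0],[0,0,0],[0,0,0],[0,0,0],[0,0,0],[0,0,0],[0,0,0],[0,0,0],[0,0,0],[0,0,0],[0,0,0],[0,0,0],[0,0,0]], "delta_pos": [[0.03,0.0015,0],[0.03,0.0015,0],[0.03,0.001,0],[0.027,0.0005,0],[0,0,0.035],[0,0,0.035],[0,0,0.035],[0,0,0.035],[0,0,0.035],[0,0,0.025],[0,0,0.01],[0,0,0],[0,0,0]], "gripper": [0.085,0.085,0.085,0.085,0.085,0.085,0.085,0.085,0.085,0.085,0.085,0.085,0.085]}}

```text
time: 15.33
tool_pos: [0.522, 0.4114, 0.0563]
tcp_rot: [-2.185, -2.257, 0.003]
wrist_force: [0.0, -0.8, 1.2]
width: 0.994
grip_force: 0.0
```

Emit:
{"op": "jog_arm", "data": {"turn": [[0,0,0],[0,0,0],[0,0,0],[0,0,0],[0,0,0],[0,0,0],[0,0,0],[0,0,0]], "delta_pos": [[0,0,0.025],[0,0,0.025],[0,0,0.02],[0,0,0.015],[0,0,0.01],[0,0,0.007],[0,0,0],[0,0,0]], "gripper": [0.085,0.085,0.085,0.085,0.085,0.085,0.085,0.085]}}

```text
time: 16.0
tool_pos: [0.5231, 0.4125, -0.0441]
tcp_rot: [2.184, 2.258, 0.002]
wrist_force: [0.4, -0.1, 0.5]
width: 0.994
grip_force: 0.0
```

Emit:
{"op": "jog_arm", "data": {"turn": [[0,0,0],[0,0,0],[0,0,0],[0,0,0],[0,0,0],[0,0,0],[0,0,0],[0,0,0]], "delta_pos": [[0,0,0],[0,0,0],[0,0,0],[0,0,0],[0,0,0],[0,0,0],[0,0,0],[0,0,0]], "gripper": [0.075,0.068,0.062,0.055,0.05,0.05,0.05,0.05], "grip_force": 90}}

```text
time: 16.67
tool_pos: [0.523, 0.4126, -0.0443]
tcp_rot: [2.184, 2.258, 0.003]
wrist_force: [0.2, 1.3, 4.7]
width: 0.646
grip_force: 93.1
```

The opening is 55 mm, narrower than 62, so the fingertips are on the bevel and not below it. I open gently, go 12 mm lower and pinch again.

Emit:
{"op": "jog_arm", "data": {"turn": [[0,0,0],[0,0,0],[0,0,0],[0,0,0],[0,0,0],[0,0,0],[0,0,0],[0,0,0]], "delta_pos": [[0,0,0],[0,0,0],[0,0,0],[0,0,0],[0,0,0],[0,0,0],[0,0,0],[0,0,0]], "gripper": [0.058,0.062,0.068,0.075,0.085,0.085,0.085,0.085]}}

```text
time: 17.33
tool_pos: [0.5222, 0.4119, -0.0452]
tcp_rot: [-2.184, -2.258, 0.001]
wrist_force: [-0.5, -0.3, 0.2]
width: 0.994
grip_force: 0.0
```

```bash
cat > sc.py <<'E'
from h import *
import sys
st,im=snap("scene",sys.argv[1]); C=cal("scene"); print(st["tool_pos"],st["wrist_force"],st["time"],st["width"])
for x in (.505,.515,.525):
  s=[]
  for y in np.arange(.22,.45,.004):
    u,v=proj(C,[[x,y,.005]])[0].round().astype(int); s.append((round(y,3),int(im[v,u].max())))
  print(x,[a for a,b in s if b<75])
cv2.imwrite(f"pics/{sys.argv[1]}c.png",cv2.resize(im[130:260,160:300],None,fx=5,fy=4.6,interpolation=2)[:,:,::-1])
E
python3 sc.py s6
```

```text
[ 0.52221871  0.41187535 -0.04520333] [-0.50751385 -0.28238035  0.19177774] 17.3333 0.994120318638946
0.505 [np.float64(0.244), np.float64(0.248), np.float64(0.252), np.float64(0.256), np.float64(0.26), np.float64(0.264), np.float64(0.268), np.float64(0.272), np.float64(0.276), np.float64(0.28), np.float64(0.284), np.float64(0.288), np.float64(0.292), np.float64(0.296), np.float64(0.3), np.float64(0.304), np.float64(0.308), np.float64(0.312), np.float64(0.316), np.float64(0.32), np.float64(0.324), np.float64(0.328), np.float64(0.332), np.float64(0.336), np.float64(0.34), np.float64(0.344), np.float64(0.348), np.float64(0.352), np.float64(0.356), np.float64(0.36), np.float64(0.364), np.float64(0.368), np.float64(0.372), np.float64(0.376), np.float64(0.38), np.float64(0.384), np.float64(0.388), np.float64(0.392), np.float64(0.396), np.float64(0.4), np.float64(0.404), np.float64(0.408), np.float64(0.412), np.float64(0.416), np.float64(0.42), np.float64(0.424), np.float64(0.444), np.float64(0.448)]
0.515 [np.float64(0.244), np.float64(0.248), np.float64(0.252), np.float64(0.256), np.floa
[... 949 characters left out ...]
0.276), np.float64(0.28), np.float64(0.284), np.float64(0.288), np.float64(0.292), np.float64(0.296), np.float64(0.3), np.float64(0.304), np.float64(0.308), np.float64(0.312), np.float64(0.316), np.float64(0.32), np.float64(0.324), np.float64(0.328), np.float64(0.332), np.float64(0.336), np.float64(0.34), np.float64(0.344), np.float64(0.348), np.float64(0.352), np.float64(0.356), np.float64(0.36), np.float64(0.364), np.float64(0.368), np.float64(0.372), np.float64(0.376), np.float64(0.38), np.float64(0.384), np.float64(0.388), np.float64(0.392), np.float64(0.396), np.float64(0.4), np.float64(0.404), np.float64(0.408), np.float64(0.412), np.float64(0.416), np.float64(0.42), np.float64(0.424)]
```

View pics/s6c.png

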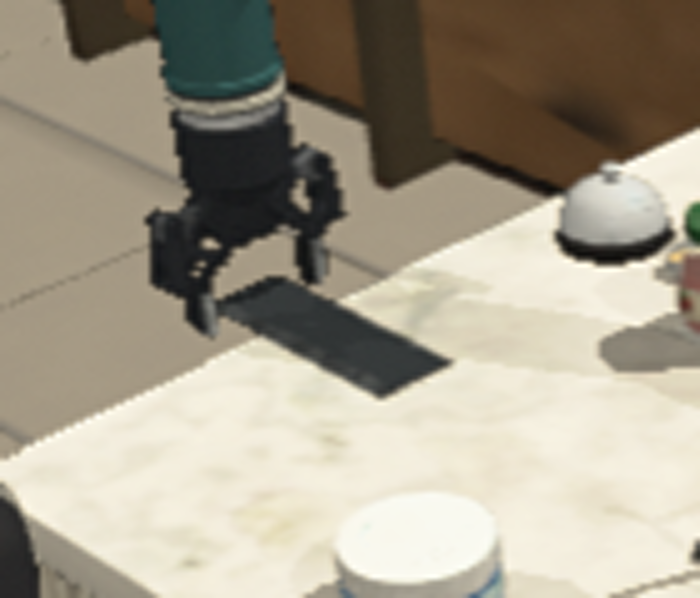

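The view shows the slate flat, with its left end at crop (250,285), and the near fingertip at (208,335), only just at slate level. I lower 9 mm and pinch.

Emit:
{"op": "jog_arm", "data": {"turn": [[0,0,0],[0,0,0],[0,0,0],[0,0,0],[0,0,0],[0,0,0],[0,0,0],[0,0,0],[0,0,0],[0,0,0],[0,0,0],[0,0,0]], "delta_pos": [[0,0,0.005],[0,0,0.004],[0,0,0],[0,0,0],[0,0,0],[0,0,0],[0,0,0],[0,0,0],[0,0,0],[0,0,0],[0,0,0],[0,0,0]], "gripper": [0.085,0.085,0.085,0.075,0.068,0.062,0.055,0.05,0.05,0.05,0.05,0.05], "grip_force": 90}}

```text
time: 18.38
tool_pos: [0.5224, 0.4121, -0.0537]
tcp_rot: [2.184, 2.258, 0.0]
wrist_force: [-2.3, -0.9, 3.9]
width: 0.648
grip_force: 93.4
```

The same reading 9 mm lower means 0.648 is simply the 62 mm width. The pinch is good, so I lift slightly and check.

Emit:
{"op": "jog_arm", "data": {"turn": [[0,0,0],[0,0,0],[0,0,0],[0,0,0],[0,0,0],[0,0,0],[0,0,0],[0,0,0]], "delta_pos": [[0,0,-0.003],[0,0,-0.003],[0,0,-0.004],[0,0,-0.004],[0,0,-0.004],[0,0,0],[0,0,0],[0,0,0]], "gripper": [0.05,0.05,0.05,0.05,0.05,0.05,0.05,0.05]}}

```text
time: 19.05
tool_pos: [0.5223, 0.412, -0.036]
tcp_rot: [2.184, 2.258, 0.0]
wrist_force: [-1.1, 0.7, -1.2]
width: 0.646
grip_force: 94.4
```

```bash
cat > sh.py <<'E'
from h import *
import sys
# heights of the held slate's right end: find corner of blob nearest camera in scene
st,im=snap("scene",sys.argv[1]); C=cal("scene"); print(st["tool_pos"],st["wrist_force"],st["torque"],st["time"],st["width"])
m=((im.max(axis=2)<75)*255).astype(np.uint8)
u,v=proj(C,[[.524,.30,.02]])[0].astype(int)
n,l,s,c=cv2.connectedComponentsWithStats(m); k=l[v,u]; print("blob",s[k])
pts=np.argwhere(l==k)[:,::-1]
print("lowest",pts[pts[:,1].argmax()],"rightmost",pts[pts[:,0].argmax()])
for z in(0,.005,.01,.015,.02,.025): print(z,proj(C,[[.496,.245,z],[.558,.247,z]]).round(1).tolist())
E
python3 sh.py s7
```

```text
[ 0.52232316  0.41200875 -0.03602172] [-1.10919331  0.68638177 -1.17959841] [ 0.12093025 -0.01012106 -0.00725332] 19.05 0.6460585888698205
blob [    4     0   302   213 22283]
lowest [235 212] rightmost [305  76]
0 [[237.9, 215.3], [252.2, 206.8]]
0.005 [[237.8, 213.9], [252.1, 205.5]]
0.01 [[237.6, 212.6], [251.9, 204.2]]
0.015 [[237.5, 211.2], [251.8, 202.9]]
0.02 [[237.3, 209.9], [251.7, 201.6]]
0.025 [[237.1, 208.5], [251.5, 200.2]]
```

Emit:
{"op": "jog_arm", "data": {"turn": [[0,0,0],[0,0,0],[0,0,0],[0,0,0],[0,0,0],[0,0,0],[0,0,0],[0,0,0]], "delta_pos": [[0,0,-0.01],[0,0,-0.025],[0,0,-0.03],[0,0,-0.03],[0,0,-0.03],[0,0,-0.02],[0,0,-0.005],[0,0,0]], "gripper": [0.05,0.05,0.05,0.05,0.05,0.05,0.05,0.05]}}

```text
time: 19.77
tool_pos: [0.5239, 0.4131, 0.1171]
tcp_rot: [2.184, 2.257, 0.008]
wrist_force: [0.0, -0.0, -1.8]
width: 0.645
grip_force: 94.6
```

```bash
python3 - <<'E'
from h import *
st,im=snap("scene","s8"); C=cal("scene"); print(st["tool_pos"],st["wrist_force"],st["torque"],st["time"],st["width"])
def low(n):
    im=np.load(f"pics/{n}.npz")["im"]; m=(im.max(axis=2)<75).astype(np.uint8)
    sub=m[100:240,190:300]; nn,l,s,c=cv2.connectedComponentsWithStats(sub)
    k=1+s[1:,4].argmax(); pts=np.argwhere(l==k)[:,::-1]+[190,100]; q=pts[pts[:,0]<262]
    return q[q[:,1].argmax()], s[k]
for n in("s6","s7","s8"): print(n,low(n))
dz=st["tool_pos"][2]+.0537
for z in(dz-.02,dz-.01,dz,dz+.01): print(z,proj(C,[[.496,.245,z]]))
E
```

```text
[0.52389386 0.41314283 0.11709937] [ 0.03172682 -0.02314127 -1.79481138] [ 0.10541336  0.01848899 -0.0072163 ] 19.7667 0.6450900211277931
s6 (array([236, 215]), array([   0,   52,   59,   64, 1424], dtype=int32))
s7 (array([235, 212]), array([   0,    0,   83,  113, 2536], dtype=int32))
s8 (array([237, 170]), array([   0,    0,   83,   73, 2572], dtype=int32))
0.15079936869058844 [[232.92988048 172.78282169]]
0.16079936869058842 [[232.57919991 169.79967557]]
0.17079936869058843 [[232.22614358 166.79466173]]
0.18079936869058844 [[231.87069041 163.76756353]]
```

The slate is firmly held (1.8 N, far end sagging about 8 mm). I turn to the riser's heading, then carry it over.

Emit:
{"op": "jog_arm", "data": {"turn": [[0,0,0.04],[0,0,0.065],[0,0,0.08],[0,0,0.08],[0,0,0.07],[0,0,0.042],[0,0,0],[0,0,0]], "delta_pos": [[0,0,0],[0,0,0],[0,0,0],[0,0,0],[0,0,0],[0,0,0],[0,0,0],[0,0,0]], "gripper": [0.05,0.05,0.05,0.05,0.05,0.05,0.05,0.05]}}

```text
time: 20.48
tool_pos: [0.521, 0.411, 0.1113]
tcp_rot: [2.568, 1.81, -0.007]
wrist_force: [-0.1, -0.1, -0.9]
width: 0.646
grip_force: 94.6
```

Emit:
{"op": "jog_arm", "data": {"turn": [[0,0,0],[0,0,0],[0,0,0],[0,0,0],[0,0,0],[0,0,0],[0,0,0],[0,0,0],[0,0,0],[0,0,0],[0,0,0],[0,0,0],[0,0,0],[0,0,0],[0,0,0],[0,0,0],[0,0,0],[0,-0.02,0],[0,-0.025,0],[0,0,0]], "delta_pos": [[-0.012,0.005,0],[-0.023,0.01,0],[-0.028,0.012,0],[-0.028,0.012,0],[-0.028,0.012,0],[-0.028,0.012,0],[-0.028,0.012,0],[-0.028,0.012,0],[-0.028,0.012,0],[-0.028,0.012,0],[-0.028,0.012,0],[-0.028,0.012,0],[-0.028,0.012,0],[-0.023,0.01,0],[-0.018,0.008,0],[-0.01,0.004,0],[0,0,0],[0,0,0],[0,0,0],[0,0,0]], "gripper": [0.05,0.05,0.05,0.05,0.05,0.05,0.05,0.05,0.05,0.05,0.05,0.05,0.05,0.05,0.05,0.05,0.05,0.05,0.05,0.05]}}

```text
time: 22.15
tool_pos: [0.5485, -0.0142, 0.1138]
tcp_rot: [2.545, 1.796, -0.059]
wrist_force: [0.5, -0.9, -1.5]
width: 0.652
grip_force: 94.6
```

```bash
cat > fit.py <<'E'
from h import *
import sys
st,im=snap("top",sys.argv[1]); snap("wrist",sys.argv[1]+"w"); snap("scene",sys.argv[1]+"s"); C=cal("top")
R=Ro.from_rotvec(st["tcp_rot"]).as_matrix(); print(st["time"],st["tool_pos"].round(4),"heading",np.arctan2(R[1,1],R[0,1]),"pitch",R[2,0],R[2,1],st["wrist_force"],st["width"])
x=R[:,0]; tgt=np.array([.520,-.095])+.083*np.array([.3382,.9411]); d=tgt-st["tool_pos"][:2]
print("shift tool x,y",d@R[:2,0],d@R[:2,1])
E
python3 fit.py f1
```

```text
22.15 [ 0.5485 -0.0142  0.1138] heading -0.34213709412256643 pitch -0.04569626635532374 -0.0004125305025666909 [ 0.48731242 -0.93153249 -1.50312121] 0.6520259666411333
shift tool x,y -0.00270172091703304 0.00046070450990516484
```

```bash
python3 - <<'E'
from h import *
im,C=load("top","f1"); z=.172
u=np.array([.3382,.9411]);v=np.array([.9411,-.3382]);c=np.array([.520,-.095])
def val(a,b,zz=z): # along u, along v
    p=c+a*u+b*v; q=proj(C,[[*p,zz]])[0].round().astype(int); return int(im[q[1],q[0]].max())
for a in(-.06,-.03,0.): print("cross",a,[(b,val(a,b/1000)) for b in range(-44,45,4)])
print("along",[(a,val(a/1000,0)) for a in range(-110,0,5)])
# tilt in the scene view: dark profile across z at the far end
im,C=load("scene","f1s")
for a in(-.07,-.02):
  for b in(-.0,):
    p=c+a*u+b*v; print("scene",a,[(k,int(im[tuple(proj(C,[[*p,k/1000]])[0].round().astype(int)[::-1])].max())) for k in range(130,215,5)])
E
```

```text
cross -0.06 [(-44, 218), (-40, 145), (-36, 51), (-32, 53), (-28, 51), (-24, 42), (-20, 43), (-16, 48), (-12, 47), (-8, 44), (-4, 45), (0, 41), (4, 47), (8, 44), (12, 49), (16, 42), (20, 58), (24, 200), (28, 213), (32, 210), (36, 211), (40, 210), (44, 199)]
cross -0.03 [(-44, 58), (-40, 63), (-36, 73), (-32, 73), (-28, 81), (-24, 74), (-20, 81), (-16, 81), (-12, 85), (-8, 87), (-4, 86), (0, 80), (4, 78), (8, 78), (12, 72), (16, 63), (20, 61), (24, 83), (28, 147), (32, 145), (36, 138), (40, 205), (44, 222)]
cross 0.0 [(-44, 222), (-40, 226), (-36, 217), (-32, 47), (-28, 58), (-24, 45), (-20, 49), (-16, 45), (-12, 49), (-8, 48), (-4, 46), (0, 45), (4, 53), (8, 35), (12, 49), (16, 60), (20, 147), (24, 187), (28, 187), (32, 197), (36, 205), (40, 78), (44, 47)]
along [(-110, 218), (-105, 220), (-100, 221), (-95, 222), (-90, 163), (-85, 207), (-80, 229), (-75, 39), (-70, 44), (-65, 41), (-60, 41), (-55, 48), (-50, 46), (-45, 42), (-40, 56), (-35, 77), (-30, 80), (-25, 83), (-20, 77), (-15, 67), (-10, 62), (-5, 32)]
scene -0.07 [(130, 243), (135, 243), (140, 244), (145, 243), (150, 242), (155, 244), (160, 247), (165, 77), (170, 59), (175, 59), (180, 59), (185, 58), (190, 89), (195, 95), (200, 143), (205, 146), (210, 119)]
scene -0.02 [(130, 58), (135, 61), (140, 59), (145, 60), (150, 59), (155, 60), (160, 59), (165, 58), (170, 59), (175, 58), (180, 58), (185, 59), (190, 63), (195, 60), (200, 87), (205, 151), (210, 155)]
```

```bash
python3 - <<'E'
from h import *
C=cal("top"); u=np.array([.3382,.9411]);v=np.array([.9411,-.3382]);c=np.array([.520,-.095])
q=np.array([[160,75],[325,135],[275,300],[105,250]])/5+[345,200]
p=onplane(C,q,.066)[:,:2]; print(p.round(4),p.mean(0)); d=p.mean(0)-c; print("u,v",d@u,d@v)
# same in image: dark profile of the first top picture across x at the rails/prongs
im=np.load("pics/top0.npz")["im"]
def val(im,a,b,z): q=proj(C,[[*(c+a*u+b*v),z]])[0].round().astype(int); return int(im[q[1],q[0]].max())
for z,r in((.092,(-60,61,3)),(.066,(-60,61,3))):
  for a in(-.042,.042): print(z,a,[(b,val(im,a,b/1000,z)) for b in range(*r)])
print("mid",[(a,val(im,a/1000,0,.066)) for a in range(-60,61,3)])
im2=np.load("pics/f1.npz")["im"]
for a in(-.07,-.065,-.055,-.05): print(a,[(b,val(im2,a,b/1000,.170)) for b in range(-42,31,3)])
E
```

```text
[[ 0.575  -0.0703]
 [ 0.544  -0.1502]
 [ 0.4646 -0.1223]
 [ 0.4904 -0.0406]] [ 0.51850073 -0.0958669 ]
u,v -0.0013228907429611739 -0.0011177807540784506
0.092 -0.042 [(-60, 115), (-57, 27), (-54, 56), (-51, 42), (-48, 29), (-45, 56), (-42, 48), (-39, 142), (-36, 153), (-33, 154), (-30, 157), (-27, 144), (-24, 118), (-21, 166), (-18, 167), (-15, 190), (-12, 170), (-9, 121), (-6, 189), (-3, 166), (0, 126), (3, 171), (6, 163), (9, 187), (12, 165), (15, 128), (18, 188), (21, 173), (24, 156), (27, 198), (30, 101), (33, 57), (36, 26), (39, 17), (42, 52), (45, 56), (48, 72), (51, 172), (54, 192), (57, 187), (60, 188)]
0.092 0.042 [(-60, 133), (-57, 49), (-54, 51), (-51, 64), (-48, 52), (-45, 64), (-42, 41), (-39, 61), (-36, 78), (-33, 63), (-30, 87), (-27, 63), (-24, 122), (-21, 63), (-18, 64), (-15, 89), (-12, 91), (-9, 126), (-6, 86), (-3, 65), (0, 102), (3, 83), (6, 120), (9, 94), (12, 65), (15, 105), (18, 85), (21, 63), (24, 76), (27, 39), (30, 55), (33, 42), (36, 26), (39, 31), (42, 24), (45, 62), (48, 101), (51, 172), (54, 192), (57, 190), (60, 204)]
0.066 -0.042 [(-60, 90), (-57, 39)
[... 1686 characters left out ...]
44), (-15, 48), (-12, 50), (-9, 45), (-6, 46), (-3, 43), (0, 41), (3, 46), (6, 44), (9, 45), (12, 41), (15, 49), (18, 46), (21, 70), (24, 217), (27, 222), (30, 221)]
-0.055 [(-42, 72), (-39, 65), (-36, 50), (-33, 54), (-30, 56), (-27, 48), (-24, 41), (-21, 47), (-18, 43), (-15, 43), (-12, 52), (-9, 43), (-6, 42), (-3, 45), (0, 40), (3, 45), (6, 42), (9, 49), (12, 50), (15, 63), (18, 55), (21, 52), (24, 223), (27, 224), (30, 220)]
-0.05 [(-42, 83), (-39, 77), (-36, 77), (-33, 69), (-30, 71), (-27, 58), (-24, 51), (-21, 47), (-18, 50), (-15, 44), (-12, 46), (-9, 43), (-6, 45), (-3, 48), (0, 46), (3, 44), (6, 43), (9, 46), (12, 44), (15, 55), (18, 66), (21, 62), (24, 106), (27, 222), (30, 225)]
```

```bash
python3 - <<'E'
from h import *
C=cal("top"); u=np.array([.3382,.9411]);v=np.array([.9411,-.3382]);c=np.array([.519,-.0955])
im=np.load("pics/f1.npz")["im"].max(axis=2).astype(np.float32)
for a in range(-78,60,6):
    b=np.arange(-50,51,1.)/1000
    P=np.array([[*(c+a/1000*u+x*v),.170] for x in b]); q=proj(C,P).astype(np.float32)
    s=cv2.remap(im,q[:,0].reshape(1,-1),q[:,1].reshape(1,-1),1)[0]
    print(a,''.join('#' if x<62 else '+' if x<110 else '.' for x in s))
q=proj(C,[[*(c+a*u),.17] for a in(-.08,0,.08)]); print(q)
st=np.load("pics/f1w.npz"); I=st["im"]; Cw=load("wrist","f1w")[1]
print("wrist px of slate end", proj(Cw,[[*(c+.097*u+b*v),.170] for b in(-.03,0,.03)]))
E
```

```text
-78 ..........................................................+++++++####+...............................
-72 .............+#########################################################++............................
-66 .............+##########################################################++...........................
-60 +++..........+##########################################################++...........................
-54 ++++++++++++++###########################################################+...........................
-48 +++++++++++++++++++++++++++++#####################################+++++#++...........................
-42 ++++++++++++++++++++++++++++++++++++++++###########################++++##++..........................
-36 ++++++++++++++++++++++++++++++++++++++++++++++++++++++###################++..........................
-30 ##########++++++++++++++++++++++++++++++++++++++++++++++++++++++++++++++++++.........................
-24 ####################++####+++++++++++++++++++++++++++++++++++++++++++++++++++++......................
-18 ##+............+##################+#
[... 822 characters left out ...]
###########################################################################+++++++
36 ..................+#############################################################################+++++
42 ..................+#######################################################################+++##++++++
48 ++++++++..........+######################################################################++++++++++++
54 ########++++++++#######################################################################+++###++++++++
[[430.55888327 246.98712567]
 [395.53637857 235.25057721]
 [360.47073539 223.47864416]]
wrist px of slate end [[242.9341775  277.98801195]
 [321.91407674 278.19369802]
 [400.83909487 278.37087344]]
```

The slate sits about 0.045 rad yawed in the grip and 3.5 mm off, and slightly far along. I correct both and lower to just above the rests.

Emit:
{"op": "jog_arm", "data": {"turn": [[0,0,-0.022],[0,0,-0.023],[0,0,0],[0,0,0],[0,0,0],[0,0,0],[0,0,0],[0,0,0],[0,0,0],[0,0,0]], "delta_pos": [[-0.003,0,0],[-0.003,0,0],[0,0,0.01],[0,0,0.018],[0,0,0.02],[0,0,0.015],[0,0,0.005],[0,0,0],[0,0,0],[0,0,0]], "gripper": [0.05,0.05,0.05,0.05,0.05,0.05,0.05,0.05,0.05,0.05]}}

```text
time: 23.13
tool_pos: [0.5466, -0.0244, 0.0473]
tcp_rot: [2.506, 1.85, -0.056]
wrist_force: [1.1, 0.7, -1.1]
width: 0.646
grip_force: 94.7
```

```bash
cat > map.py <<'E'
from h import *
import sys
n=sys.argv[1]; st,_=snap("top",n); snap("scene",n+"s"); C=cal("top"); u=np.array([.3382,.9411]);v=np.array([.9411,-.3382]);c=np.array([.519,-.0955])
R=Ro.from_rotvec(st["tcp_rot"]).as_matrix(); print(st["time"],st["tool_pos"].round(4),"heading",np.arctan2(R[1,1],R[0,1]),"pitch",R[2,0],st["wrist_force"].round(1),st["torque"].round(2))
z=float(sys.argv[2])
im=np.load(f"pics/{n}.npz")["im"].max(axis=2).astype(np.float32)
b=np.arange(-50,51,1.)/1000
for a in range(-96,60,6):
    q=proj(C,[[*(c+a/1000*u+x*v),z] for x in b]).astype(np.float32)
    s=cv2.remap(im,q[:,0].reshape(1,-1),q[:,1].reshape(1,-1),1)[0]
    print(a,''.join('#' if x<62 else '+' if x<110 else '.' for x in s))
E
python3 map.py g1 .105
```

```text
23.1333 [ 0.5466 -0.0244  0.0473] heading -0.2990721824724095 pitch -0.04446285378477684 [ 1.1  0.7 -1.1] [ 0.14 -0.08  0.01]
-96 .........................................................................+++++.......................
-90 .....................................................................................................
-84 .....................+#########################################################++....................
-78 .....................+##########################################################+....................
-72 .....................++#########################################################++...................
-66 ++++++++++++.........++#########################################################++...................
-60 +++++++++++++++++++++++##################################################++++##++....................
-54 ++++++++++++++++++++++++++++++++++########################################+++++++....................
-48 ########+++++++++++++++++++++++++++++++++++++++############################+++#++....................
-42 ############++++
[... 1068 characters left out ...]
###########################################################+++++++++++
24 ++++..................++###################################################################++++++++++
30 +++...................+#############################################################+++++++++++++++++
36 ++....................+##############################################################++++++++++++++++
42 ##++++++++++.........++#############################################################+++++++++++++++++
48 ################################################################################+++++++++++++++++++++
54 #++++................+##########################################################+++##++++++++++++++++
```

It is aligned now: sides at ±29 about the riser's axis, centre about +4 mm along. I lower toward the rests.

Emit:
{"op": "jog_arm", "data": {"turn": [[0,0,0],[0,0,0],[0,0,0],[0,0,0],[0,0,0],[0,0,0]], "delta_pos": [[0,0,0.006],[0,0,0.007],[0,0,0.006],[0,0,0.003],[0,0,0],[0,0,0]], "gripper": [0.05,0.05,0.05,0.05,0.05,0.05]}}

```text
time: 23.73
tool_pos: [0.5447, -0.0254, 0.0237]
tcp_rot: [2.508, 1.851, -0.06]
wrist_force: [-0.4, 0.6, -1.4]
width: 0.643
grip_force: 94.7
```

Emit:
{"op": "jog_arm", "data": {"turn": [[0,0,0],[0,0,0],[0,0,0],[0,0,0],[0,0,0]], "delta_pos": [[0,0,0.002],[0,0,0.002],[0,0,0.001],[0,0,0],[0,0,0]], "gripper": [0.05,0.05,0.05,0.05,0.05]}}

```text
time: 24.15
tool_pos: [0.5452, -0.0256, 0.0193]
tcp_rot: [2.507, 1.851, -0.058]
wrist_force: [-0.0, -0.9, -2.0]
width: 0.649
grip_force: 94.7
```

Emit:
{"op": "jog_arm", "data": {"turn": [[0,0,0],[0,0,0],[0,0,0],[0,0,0]], "delta_pos": [[0,0,0.0015],[0,0,0],[0,0,0],[0,0,0]], "gripper": [0.05,0.05,0.05,0.05]}}

```text
time: 24.48
tool_pos: [0.5452, -0.0256, 0.0179]
tcp_rot: [2.507, 1.851, -0.058]
wrist_force: [0.1, -0.3, -0.7]
width: 0.641
grip_force: 94.7
```

Emit:
{"op": "jog_arm", "data": {"turn": [[0,0,0],[0,0,0],[0,0,0],[0,0,0]], "delta_pos": [[0,0,0.0015],[0,0,0],[0,0,0],[0,0,0]], "gripper": [0.05,0.05,0.05,0.05]}}

```text
time: 24.82
tool_pos: [0.5454, -0.0257, 0.0166]
tcp_rot: [2.507, 1.85, -0.058]
wrist_force: [-0.7, 0.1, 0.3]
width: 0.645
grip_force: 94.7
```

Emit:
{"op": "jog_arm", "data": {"turn": [[0,0,0],[0,0,0],[0,0,0],[0,0,0]], "delta_pos": [[0,0,0.0015],[0,0,0],[0,0,0],[0,0,0]], "gripper": [0.05,0.05,0.05,0.05]}}

```text
time: 25.15
tool_pos: [0.5455, -0.0257, 0.0153]
tcp_rot: [2.507, 1.85, -0.058]
wrist_force: [-0.6, 1.2, 4.6]
width: 0.648
grip_force: 94.9
```

```bash
python3 map.py g2 .074 | head -22; python3 -c "
from h import *
for i in range(4): snap('top','tmp'); s=read_state(); print(s['wrist_force'].round(2),s['torque'].round(3))"
```

```text
25.15 [ 0.5455 -0.0257  0.0153] heading -0.29900106764559314 pitch -0.0447800872095285 [-0.6  1.2  4.6] [-0.03  0.25 -0.02]
-96 .....................................................................................................
-90 ................................................+++.......+++++...++++...+++++.......................
-84 .....................+##########################################################+....................
-78 .....................+###########################################################+...................
-72 .....................++#########################################################++...................
-66 ......++++++++......++##########################################################++...................
-60 .....+++++++++++++++++####################################################+++++#++...................
-54 ...++++++++++++++++++++++++++++++#########################################+++##+++...................
-48 ++##++++++++++++++++++++++++++++++++++++++++++##################################++......++++++.......
-42 ##################
[... 713 characters left out ...]
+++++
0 ##++................++#############################################+++++++++........++++#############
6 ##++................++###############################################################################
12 #+++.................+################################################################++###++++++++++
18 #+++.................++#################################################################+++++++++++++
24 ##+.................++##############################################################+###+++++++++++++
[-0.76  1.4   4.18] [ 0.076  0.191 -0.108]
[-1.36  0.58  6.03] [ 0.02   0.183 -0.011]
[-0.27  1.85  4.64] [ 0.097  0.16  -0.02 ]
[-0.94  1.8   4.74] [ 0.099  0.215 -0.057]
```

Contact at the expected height (5 N, reading 0.0153). I ease the grip and then open.

Emit:
{"op": "jog_arm", "data": {"turn": [[0,0,0],[0,0,0],[0,0,0],[0,0,0]], "delta_pos": [[0,0,0],[0,0,0],[0,0,0],[0,0,0]], "gripper": [0.05,0.05,0.05,0.05], "grip_force": 20}}

```text
time: 25.78
tool_pos: [0.5455, -0.0257, 0.0151]
tcp_rot: [2.507, 1.85, -0.057]
wrist_force: [-0.3, 1.9, 5.0]
width: 0.647
grip_force: 95.0
```

Emit:
{"op": "jog_arm", "data": {"turn": [[0,0,0],[0,0,0],[0,0,0],[0,0,0],[0,0,0],[0,0,0],[0,0,0],[0,0,0]], "delta_pos": [[0,0,0],[0,0,0],[0,0,0],[0,0,0],[0,0,0],[0,0,0],[0,0,0],[0,0,0]], "gripper": [0.056,0.06,0.064,0.07,0.076,0.08,0.08,0.08]}}

```text
time: 26.45
tool_pos: [0.545, -0.0258, 0.0147]
tcp_rot: [2.507, 1.851, -0.059]
wrist_force: [0.9, -0.1, -0.2]
width: 0.941
grip_force: 0.0
```

```bash
python3 map.py g3 .074 | sed -n '1p;3,8p;14,20p'
```

```text
26.45 [ 0.545  -0.0258  0.0147] heading -0.29909279749686957 pitch -0.045038969458161035 [ 0.9 -0.1 -0.2] [ 0.03 -0.02  0.03]
-90 .....................................................................................................
-84 .....................+##########################################################+....................
-78 .....................+#########################################################++....................
-72 .....................+#########################################################+++...................
-66 ......++++++++......++##########################################################+....................
-60 .....++++++++++++++++#####################################################+++++++....................
-24 #++.................++#########################++++++++++++++++++++++++++++++++++................++++
-18 #++.................++#######################################++++++++++++++++++..................++##
-12 #++++...............++##################################################++++....................+++++
-6 ##+++..............++####################################++++.++++..........................++###++++
0 ##++................+#############################################+++++++++.........+++##############
6 ##+++...............++###############################################################################
12 #+++.................+##################################################################+++++++++++++
```

Released. I open fully and rise clear.

Emit:
{"op": "jog_arm", "data": {"turn": [[0,0,0],[0,0,0],[0,0,0],[0,0,0],[0,0,0],[0,0,0],[0,0,0],[0,0,0],[0,0,0],[0,0,0],[0,0,0],[0,0,0],[0,0,0]], "delta_pos": [[0,0,0],[0,0,0],[0,0,-0.005],[0,0,-0.01],[0,0,-0.015],[0,0,-0.02],[0,0,-0.03],[0,0,-0.03],[0.02,0,-0.03],[0.03,0,-0.03],[0.035,0,-0.015],[0.035,0,0],[0,0,0]], "gripper": [0.085,0.085,0.085,0.085,0.085,0.085,0.085,0.085,0.085,0.085,0.085,0.085,0.085]}}

```text
time: 27.63
tool_pos: [0.5859, 0.1016, 0.1972]
tcp_rot: [2.503, 1.855, -0.046]
wrist_force: [-0.4, 0.5, -0.7]
width: 0.995
grip_force: 0.0
```

Emit:
{"op": "jog_arm", "data": {"turn": [[0,0,0],[0,0,0],[0,0,0],[0,0,0],[0,0,0],[0,0,0],[0,0,0]], "delta_pos": [[0.035,0,0],[0.035,0,0],[0.035,0,0],[0.035,0,0],[0.025,0,0],[0,0,0],[0,0,0]], "gripper": [0.085,0.085,0.085,0.085,0.085,0.085,0.085]}}

```text
time: 28.22
tool_pos: [0.6314, 0.2545, 0.1863]
tcp_rot: [2.505, 1.853, -0.059]
wrist_force: [-0.0, -1.0, 0.3]
width: 0.994
grip_force: 0.0
```

```bash
sed -i 's/range(-96,60,6)/range(-96,121,6)/' map.py; python3 map.py g4 .073; python3 - <<'E'
from h import *
im,C=load("scene","g4s"); u=np.array([.3382,.9411]);v=np.array([.9411,-.3382]);c=np.array([.519,-.0955])
g=im.max(axis=2).astype(np.float32); z=np.arange(50,101,1.)/1000
for a in(-.075,-.06,-.02,0,.02,.06,.075):   # near bevel edge, sweep of height
    q=proj(C,[[*(c+(a+.004)*u-.031*v),k] for k in z]).astype(np.float32)
    s=cv2.remap(g,q[:,0].reshape(1,-1),q[:,1].reshape(1,-1),1)[0]; print(a,''.join('#' if x<75 else '+' if x<120 else '.' for x in s))
E
```

```text
28.2167 [0.6314 0.2545 0.1863] heading -0.29669692293601957 pitch -0.04571262490204108 [-0.  -1.   0.3] [ 0.03 -0.05 -0.01]
-96 .....................................................................................................
-90 .....................................................................................................
-84 .....................+##########################################################+....................
-78 .....................+#########################################################++....................
-72 .....................++########################################################++....................
-66 ....................+++########################################################++....................
-60 ....................+####################################################++++++++....................
-54 ...................++####################################################++++++++....................
-48 #+++++++++.........+++####################################################++++#+++.......+++++.......
-42 ###############+++
[... 2626 characters left out ...]
.......................................................................................
114 .....................................................................................................
120 .....................................................................................................
-0.075 ........................++++#######################
-0.06 ......................++###########################
-0.02 ..............++++++++++++++#######################
0 ........................++++++++++++++#############
0.02 ........................++#########################
0.06 +++++++++++++++########+++++###############++......
0.075 .........................++++++....................
```

The slate lies centred on the riser (about 2 mm along, under 1 mm across, level) with the arm clear. I hand in.

```bash
python3 -c "
from h import *
print(ticket.finish_job())"
```

```text
the job is handed in; nothing more can be done
None
```

The slate lies level on both rests of the riser, about 2 mm off centre lengthwise and under 1 mm sideways by the last camera check; it has been let go and the job is handed in at about 28 s, with no verdict returned.

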